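Push two culture dishes home in the reading rail

TASK

Push the two large culture dishes along the bench, each into a different V-shaped bay of the low dark metal reading rail, until each is fully home against both sides of its bay. Keep them flat on the bench and only push them: do not pick up or tip anything, leave the small dishes and everything else where they are, and end with the hand clear of everything.

Things in the scene. Friction and masses are not known exactly. Their poses are not given: they have to be found in the camera images.
- large_dish_1: Closed round culture dish with clear lid, amber filling, one rigid piece: 90 mm diameter, 16 mm high, about 45 g, slides on the bench. Origin: centre of the underside, z up. Too wide to pinch. Either large dish may start on the left or the right.
- large_dish_2: Closed round culture dish like large_dish_1, with dark red filling: 90 mm diameter, 16 mm high, about 45 g. Origin: centre of the underside, z up.
- rail: Fixed dark steel block on the bench beyond the dishes, 22 mm high, 290 mm long along its y, with two 90-degree V bays side by side, open along its -x (to the robot, give or take 0.2 rad). Origin: bench height, midway between the seats; x points into the bays. Each apex is 64 mm in +x of its seat; the mouth is 88 mm wide, 20 mm in +x of the seat. It is solid elsewhere, from x = 20 to 78 mm.
- left_seat (a point): Centre, at bench height, that a large dish has when it is home in the left (+y) bay; 75 mm along the rail's +y from the rail's origin. Axes as the rail's: the bay's axis is x, pointing into the bay.
- right_seat (a point): The same for the right (-y) bay; 75 mm along the rail's -y from the rail's origin.
- small_dish_1: Bystander: small closed culture dish, dark red filling, 55 mm diameter, 14 mm high, between the robot and the large dishes. Origin: centre of the underside.
- small_dish_2: Bystander: small closed culture dish, amber filling, 55 mm diameter, 14 mm high, to the left. Origin: centre of the underside.
- pen: Bystander: pen lying on the right, 125 x 12 x 14 mm, long along its x. Origin: middle of its underside.
- bottle: Bystander: upright amber glass bottle on the right, 70 mm diameter, 150 mm high. Origin: centre of its underside.
- vial: Bystander: upright clear screw-cap vial on the left, 28 mm diameter, 55 mm high. Origin: centre of its underside.
- slide_box: Bystander: small white plastic slide box at the left near the robot, 85 x 35 x 30 mm (x, y, z). Origin: centre of its underside.
Not all that is in view belongs to the job. Leave any green or purple look-alike of the large_dish_2 alone.

How it is judged:
At the end, for the whole second after the job is handed in: One large dish in each bay, whichever way round, each with its centre within 5 mm (horizontally) of that bay's seat point, flat on the bench (underside below 4 mm, tilt under 0.06 rad) and at rest (under 10 mm/s) (((horizontal distance between large_dish_1 and left_seat below 0.005 m and horizontal distance between large_dish_2 and right_seat below 0.005 m) or (horizontal distance between large_dish_1 and right_seat below 0.005 m and horizontal distance between large_dish_2 and left_seat below 0.005 m)) and height (world z) of each of large_dish_1, large_dish_2 below 0.004 m and angle between each of large_dish_1, large_dish_2's own z axis and vertical below 0.06 rad and linear speed of each of large_dish_1, large_dish_2 below 0.01 m/s); the robot touches nothing.
It fails at once if a large dish is lifted more than 8 mm off the bench, or tipped more than 0.15 rad (height (world z) of any of large_dish_1, large_dish_2 above 0.008 m or angle between any of large_dish_1, large_dish_2's own z axis and vertical above 0.15 rad).
It fails at once if a bystander (small dish, pen, bottle, vial, slide box) is moved more than 15 mm (distance of any of small_dish_1, small_dish_2, pen, bottle, vial, slide_box from where it was at the start of the episode above 0.015 m).
It also fails if it takes over 72 s, if anything falls off the work surface, if the arm or the gripper's body presses on something with over 40 N, if the wrist force passes 120 N, or if a joint passes its speed limit or range.

ROBOT

A 6-joint arm with a two-finger parallel gripper is mounted at the origin on the work surface. World frame = base frame: x ahead of the robot, y to its left, z up, the work surface at z = 0. Lengths are in m, angles in rad, forces in N, time in s.
With the tool pointing down it reaches from about 0.3 to 0.75 m from the base axis. Payload 8.5 kg.
Tool frame: the origin (TCP) lies at the very end of the fingers, on their centre line; the grasp point (between the pads) lies 19 mm behind it; y points along the fingers, x is the direction in which the jaws open and shut, and the axes are right-handed (so a half turn about y gives the same grasp; the last joint's range is limited). The gripper opens to 88 mm and grips with 3 to 60 N. Pads are 18 mm wide; open, the fingers measure 123 mm over their backs; the gripper's body (75 mm by 187 mm) begins 45 mm behind the grasp point.
Start: joints at [0.89, 0.381, 1.297, -0, 1.464, -0.215], TCP at [0.247, 0.491, 0.239] pointing down, gripper open.
Joint ranges: [-3.11, 3.11], [-0.89, 2.33], [0.22, 2.48], [-1.42, 4.56], [0.17, 2.85], [-2.88, 2.88]. Speed limits (rad/s): [2.39, 2.39, 3.14, 3.14, 3.14, 3.14].

INTERFACE

Orientations are given as a unit quaternion [w, x, y, z].
In Python, from workcell import manip gives the robot as it stands. Calls block until the motion is done:
- manip.goto(position, orientation): joint-space move of the TCP to a pose.
- manip.move_linear(position, rotation=None, max_speed=0.15): straight line of the TCP; rotation=None keeps the orientation; max_speed is the mean speed in m/s.
- manip.set_joints(angles): joint-space move.
- manip.grip(opening, effort=None): finger opening in m; effort is the grip in N (None keeps the last); returns when the fingers have stopped.
- manip.sleep(seconds).
- manip.ik(position, orientation): joint angles nearest the present ones, or None.
- manip.sense(): the state.
- manip.capture(name): name is "side" or "top" or "wrist"; returns the picture (480x640x3 uint8, red, green, blue); there is no depth.
- manip.camera_model(name): a dict with "mtx" (3x3 intrinsics, pixels), "R" (3x3) and "t" (3): a world point X has camera coordinates R X + t; the wrist camera has in their place "mount" (4x4, takes a point from camera to tool coordinates, whose origin is the TCP and whose axes are the tool frame's). Camera axes: x right, y down, z forward; pixel columns grow to the right and rows downward; lengths in m; the calibration is good to about 2 mm. A picture is of the moment at which its call begins: read the wrist's pose just before it. camera_model takes no time and is no camera call.
A pose or a line that the arm cannot do raises manip.MotionError and nothing moves.
- manip.hand_in(): hands the job in, once; it reports no verdict.
The state is a dict: "clock": time; "qpos": joint angles; "qvel": joint speeds; "joint_torque": joint torques, N m; "ee_pos": TCP position; "eef_rot": TCP orientation; "wrist_force": force on the tool from outside, world axes, zero at the start; "torque": the same for the moment, N m; "grip_width": finger opening in m.
Only numpy, scipy, OpenCV 4.12 (cv2) and the standard library are available. Lean on these libraries where they do the work, as an engineer would, in place of code of your own. Each camera call takes 0.05 s, during which the arm holds its last target.

## Working session

There is one attempt and no reset: what is moved stays moved. The work goes in short steps, each a Python script; the robot and the scene stay as the last script left them, time stands still between calls to the robot, and variables do not carry over. Pictures are saved under pics/ and viewed, and the job is handed in when it is done.

```bash
ls; mkdir -p pics
python3 - <<'E'
from workcell import manip
import cv2
for n in("top","side","wrist"):
    im=manip.capture(n); cv2.imwrite(f"pics/{n}0.png",im[:,:,::-1])
    print(n,manip.camera_model(n))
print(manip.sense())
E
```

```text
pics
top {'mtx': array([[534.0301981 ,   0.        , 325.8060996 ],
       [  0.        , 534.0301981 , 246.23302751],
       [  0.        ,   0.        ,   1.        ]]), 'R': array([[ 0.14858102, -0.98889866,  0.00176428],
       [-0.96855678, -0.14588422, -0.20153303],
       [ 0.19955312,  0.02823518, -0.97948013]]), 't': array([-0.07877761,  0.45106769,  1.18372542])}
side {'mtx': array([[609.18326618,   0.        , 323.98250831],
       [  0.        , 609.18326618, 236.41469608],
       [  0.        ,   0.        ,   1.        ]]), 'R': array([[ 0.7441018 , -0.66802361, -0.00754781],
       [-0.51701138, -0.56866275, -0.6397827 ],
       [ 0.42309779,  0.47996576, -0.76851879]]), 't': array([-0.36120325,  0.2512724 ,  1.10283542])}
wrist {'mtx': array([[407.55260781,   0.        , 324.01896147],
       [  0.        , 407.55260781, 238.72139821],
       [  0.        ,   0.        ,   1.        ]]), 'mount': array([[ 9.99999639e-01,  8.19728792e-04, -2.23462721e-04,
         6.95054466e-04],
       [ 4.28390365e-04, -2.59319702e-01,  9.65791442e-01,
        -1.46158869e-01],
    
[... 152 characters left out ...]
0000000e+00]])}
{'clock': 0.15, 'qpos': array([ 8.89685310e-01,  3.81039211e-01,  1.29801404e+00,  4.40357747e-06,
        1.46359895e+00, -2.15289727e-01]), 'qvel': array([ 1.07256837e-03, -2.56809317e-03, -1.64813808e-03, -1.57957160e-05,
        2.99465253e-04,  1.21657741e-05]), 'joint_torque': array([ 2.16956963e-03, -4.38081872e+01, -2.24616462e+01,  7.14044832e-02,
        3.42999282e-02, -7.48616708e-05]), 'ee_pos': array([0.24690021, 0.49123822, 0.23830519]), 'eef_rot': array([-0.60178216,  0.60202711,  0.37073986, -0.37144791]), 'wrist_force': array([ 0.10242388,  0.20221791, -0.39394278]), 'torque': array([ 0.02651179, -0.03592282, -0.00878155]), 'grip_width': 0.08836456357666085}
```

View pics/top0.png

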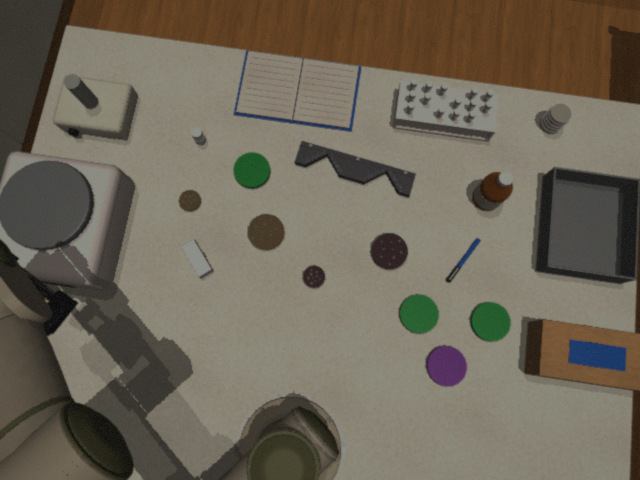

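View pics/side0.png

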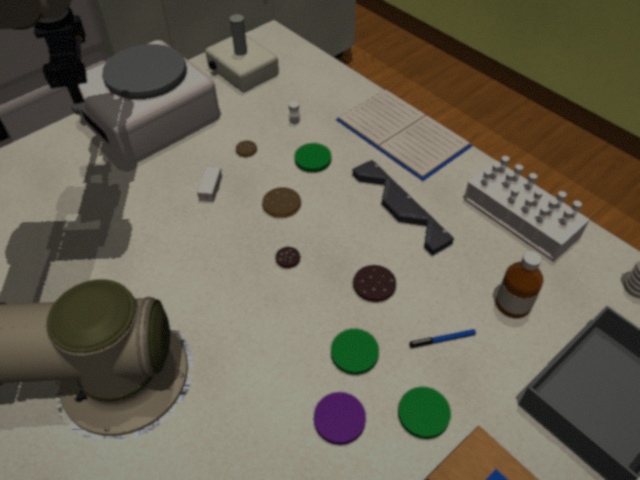

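Candidates in the top view:
- Amber large dish at (266,232), which is large_dish_1.
- Dark-red large dish at (389,251), which is large_dish_2.
- Small dishes: red at (314,276), amber at (190,201).
- Look-alikes to leave alone: green at (252,170), (419,314) and (490,321), purple at (446,366).
- Rail at (355,168), with its bays opening downward in the image.

I'll check these in a close crop and measure.

```bash
cat > h.py <<'E'
from workcell import manip
import numpy as np, cv2
def ray(n,u,v,z):
    c=manip.camera_model(n);d=np.linalg.inv(c["mtx"])@[u,v,1];R=c["R"];C=-R.T@c["t"];d=R.T@d
    return C+d*(z-C[2])/d[2]
def proj(n,X):
    c=manip.camera_model(n);p=c["mtx"]@(c["R"]@np.array(X)+c["t"]);return p[:2]/p[2]
def tri(u1,u2):
    A=[];b=[]
    M=np.zeros((3,3));r=np.zeros(3)
    for n,u in(("top",u1),("side",u2)):
        c=manip.camera_model(n);R=c["R"];C=-R.T@c["t"];d=R.T@np.linalg.inv(c["mtx"])@[*u,1];d/=np.linalg.norm(d)
        P=np.eye(3)-np.outer(d,d);M+=P;r+=P@C
    return np.linalg.solve(M,r)
E
python3 - <<'E'
from h import *
S=[cv2.imread(f"pics/{n}0.png") for n in("top","side")]
a=cv2.resize(S[0][120:300,170:430],None,fx=3,fy=3,interpolation=cv2.INTER_CUBIC); cv2.imwrite("pics/c_top.png",a)
a=cv2.resize(S[1][130:310,220:470],None,fx=3,fy=3,interpolation=cv2.INTER_CUBIC); cv2.imwrite("pics/c_side.png",a)
for n,im in zip(("top","side"),S):
    hsv=cv2.cvtColor(im,cv2.COLOR_BGR2HSV)
    m=(hsv[:,:,2]<115).astype(np.uint8)
    k,l,st,ce=cv2.connectedComponentsWithStats(m)
    print(n)
    for i in range(1,k):
        if 150<st[i,4]<6000:
            mm=(l==i).astype(np.uint8); c=max(cv2.findContours(mm,0,1)[0],key=cv2.contourArea)
            e=cv2.fitEllipse(c); print(st[i],np.round(e[0],1),np.round(e[1],1), im[int(ce[i][1]),int(ce[i][0])])
E
```

```text
top
[ 64  74  35  36 661] [81.1 91.4] [17.2 47.5] [44 46 46]
[  53   85   86   57 1224] [79.1 86.8] [ 84.1 124.7] [117 134 139]
[ 389   84  106   59 1222] [441.7 111.2] [ 51.2 113.3] [52 56 58]
[463  90  14  33 209] [469.2 106.2] [11.5 31.1] [59 63 65]
[534 104  37  31 767] [552.5 119. ] [26.1 37.1] [49 55 61]
[ 294  141  122   57 2578] [355.1 168.3] [ 28.  143.7] [54 55 55]
[ 233  152   38   38 1116] [251.5 170.4] [36.4 37.2] [41 87 27]
[ 466  172   47   41 1245] [488.4 192. ] [35.8 44.7] [20 39 63]
[178 190  24  22 410] [189.5 200.6] [21.6 22.4] [42 58 70]
[ 247  214   38   37 1114] [265.6 231.9] [36.2 37.4] [42 58 71]
[ 369  233   39   37 1152] [388.4 250.9] [36.6 38.2] [34 28 44]
[445 238  36  45 335] [461. 262.] [ 6.  78.7] [104  60  33]
[302 265  24  24 444] [313.3 276.4] [22.6 23.3] [39 41 53]
[ 398  294   41   40 1292] [418.  313.6] [38.9 40.5] [50 97 40]
[ 468  302   43   40 1332] [489.4 321.4] [38.8 41.9] [45 93 36]
[ 518  316  122  164 4764] [587.7 394.1] [ 91.9 163.5] [ 56  87 120]
[ 425  345   42   42 1377] [445.5 365.5] [39.4 42.6] [98 50 86]
side
[289 106  11  19 171] 
[... 331 characters left out ...]
.2 119.5] [56 58 62]
[262 187  39  31 976] [281.1 202.4] [30.3 38.9] [33 53 69]
[521 193  21  21 169] [530.5 203.1] [ 9.7 24.7] [64 68 73]
[275 246  26  23 475] [287.4 257.3] [22.1 25.4] [29 35 49]
[ 493  258   51   62 2115] [518.  289.9] [42.5 62.3] [ 3 32 57]
[621 263  19  37 480] [631.7 281.1] [19.  36.5] [63 67 73]
[ 352  265   45   38 1355] [374.  283.4] [37.6 43.9] [24 25 44]
[ 330  329   49   47 1835] [354.3 351.9] [46.5 48.4] [33 91 18]
[409 330  67  19 461] [431.6 340.6] [ 7.2 95.8] [111  52  18]
[ 397  387   54   53 2248] [423.6 413. ] [51.  54.2] [33 88 15]
[ 313  392   53   54 2267] [339.2 418.5] [52.2 53.5] [90 29 74]
[485 467  25  13 181] [496.6 474.8] [11.8 23.1] [109  52  13]
```

View pics/c_top.png

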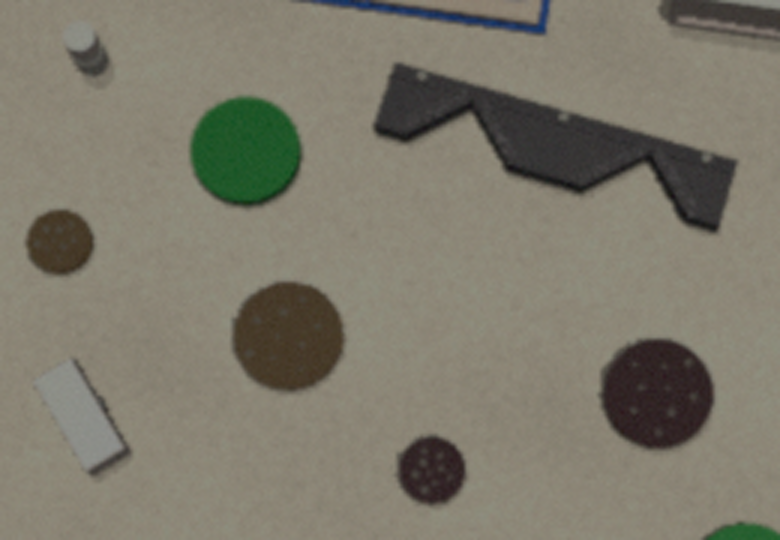

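View pics/c_side.png

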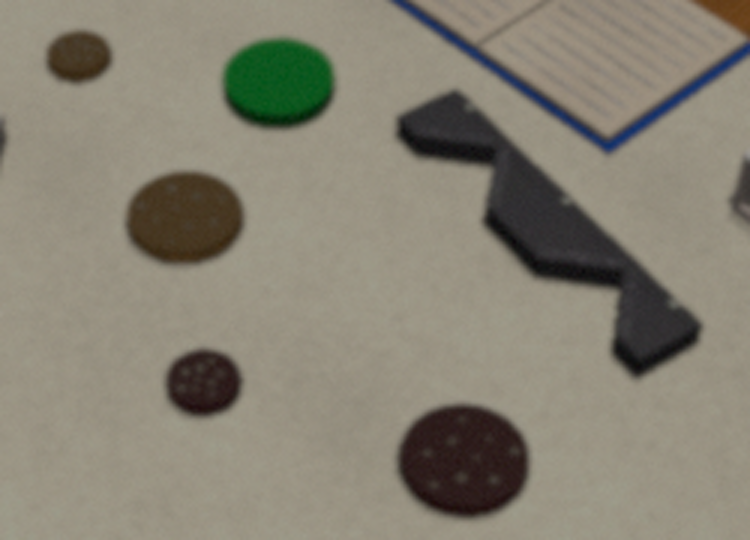

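The crops confirm the choice: amber large dish at top (266,232), dark-red large dish at top (389,251), and the rail's corners and apexes are clearly visible. Next I triangulate the dishes and rail.

Run:
```python
from h import *
np.set_printoptions(precision=4,suppress=True)
f=lambda p,o:((np.array(p)+.5)/3-.5+o)
T=lambda p:f(p,(170,120));S=lambda p:f(p,(220,130))
R=dict(BL=((397,64),(457,91)),BR=((735,160),(700,325)),AL=((472,103),(497,150)),AR=((649,154),(624,272)))
P={}
for k,(a,b) in R.items():
    P[k]=ray("top",*T(a),.022); print(k,"tri",tri(T(a),S(b)),"top",P[k],"side",ray("side",*S(b),.022))
Q={k:(ray("top",*T(a),.022)+ray("side",*S(b),.022))/2 for k,(a,b) in R.items()}
src=np.array([[.078,.145],[.078,-.145],[.064,.075],[.064,-.075]]);
for PP in(P,Q):
    d=np.array([PP[k][:2] for k in("BL","BR","AL","AR")])
    sc=src-src.mean(0);dc=d-d.mean(0);U,_,Vt=np.linalg.svd(dc.T@sc);Rm=U@Vt;o=d.mean(0)-Rm@src.mean(0)
    print("yaw",np.arctan2(Rm[1,0],Rm[0,0]),"o",o,"L",o+Rm@[0,.075],"R",o+Rm@[0,-.075],"res",(d-(src@Rm.T+o))*1000)
D=dict(d1=((265.6,231.9),(281.1,202.4),.008),d2=((388.4,250.9),(374,283.4),.008),s1=((313.3,276.4),(287.4,257.3),.007),s2=((189.5,200.6),(245.8,148.7),.007),green=((251.5,170.4),(312.5,157.8),.008),green2=((418,313.6),(354.3,351.9),.008))
for k,(a,b,z) in D.items(): print(k,tri(a,b),ray("top",*a,z),ray("side",*b,z))
```

```text
BL tri [0.7156 0.087  0.0182] top [0.714  0.0866 0.022 ] side [0.7125 0.0843 0.022 ]
BR tri [ 0.675  -0.1961  0.0166] top [ 0.6734 -0.1957  0.022 ] side [ 0.6704 -0.1982  0.022 ]
AL tri [0.6923 0.0211 0.0171] top [0.6898 0.0211 0.022 ] side [0.6891 0.0177 0.022 ]
AR tri [ 0.6704 -0.1272  0.0178] top [ 0.6681 -0.1265  0.022 ] side [ 0.6681 -0.1296  0.022 ]
yaw -0.14359822410850415 o [ 0.6161 -0.0435] L [0.6268 0.0308] R [ 0.6053 -0.1177] res [[ 0.005  -2.297 ]
 [ 0.8767  2.457 ]
 [-0.299  -0.5162]
 [-0.5827  0.3562]]
yaw -0.14502209615882072 o [ 0.6154 -0.0448] L [0.6263 0.0294] R [ 0.6046 -0.119 ] res [[-0.2836 -1.9898]
 [ 0.2472  2.5906]
 [-0.1318 -0.7932]
 [ 0.1681  0.1924]]
d1 [0.4801 0.1386 0.0012] [0.4787 0.1377 0.008 ] [0.4764 0.1335 0.008 ]
d2 [ 0.4783 -0.159  -0.0007] [ 0.4764 -0.1582  0.008 ] [ 0.4736 -0.163   0.008 ]
s1 [0.3907 0.0089 0.001 ] [0.3898 0.0086 0.007 ] [0.388 0.005 0.007]
s2 [0.5294 0.3346 0.0019] [0.528  0.3331 0.007 ] [0.5265 0.3297 0.007 ]
green [0.6271 0.199  0.0037] [0.6257 0.1982 0.008 ] [0.6242 0.1955 0.008 ]
green2 [ 0.3404 -0.2455  0.0017] [ 0.3398 -0.2445  0.008 ] [ 0.3379 -0.2479  0.008 ]
```

Dishes and rail are located to about 3 mm, and the V bays will self-centre the last few mm. I'll push each dish with the two fingertips as a narrow cradle (36 mm opening). First leg goes to a point 40 mm short of the seat, then a second leg runs along the bay axis until the force rises. Checking reachability first.

```bash
cat >> h.py <<'E'
from scipy.spatial.transform import Rotation as Ro
np.set_printoptions(precision=4,suppress=True)
AX=-0.1445; ax=np.array([np.cos(AX),np.sin(AX)])
L=np.array([.6265,.0298]);Rr=np.array([.6048,-.1185])
d1=np.array([.4775,.1360]);d2=np.array([.475,-.1605])
OFF=.0502; Z=.006
def quat(th,s):
    x=s*np.array([-np.sin(th),np.cos(th),0]);y=np.array([0,0,-1.]);M=np.stack([x,y,np.cross(x,y)],1)
    q=Ro.from_matrix(M).as_quat();return q[[3,0,1,2]]
def tcp(c,th,back,z=Z):
    e=np.array([np.cos(th),np.sin(th)]);p=c-e*(OFF+back);return np.array([*p,z])
def ang(a,b): d=b-a;return np.arctan2(d[1],d[0])
E
python3 - <<'E'
from h import *
for n,d,s in(("1",d1,L),("2",d2,Rr)):
    P=s-.04*ax;th=ang(d,P);print(n,P,th)
    for sg in(1,-1):
        for c,t,b,z in((d,th,.02,.1),(d,th,.02,Z),(P,th,0,Z),(P,AX,.02,.1),(P,AX,.02,Z),(s,AX,0,Z)):
            print(sg,tcp(c,t,b,z),manip.ik(tcp(c,t,b,z),quat(t,sg)))
print("bottle",ray("top",487,203,0),"pen",ray("top",461,262,0),"box",ray("top",198,258,.015),"vial",ray("top",199,140,.02))
E
```

```text
1 [0.5869 0.0356] -0.7426484945239636
1 [0.4258 0.1835 0.1   ] [ 0.1506  0.3974  1.7403 -0.      1.0039 -0.6775]
1 [0.4258 0.1835 0.006 ] [ 0.1506  0.5638  1.8348 -0.      0.7431 -0.6775]
1 [0.5499 0.0695 0.006 ] [-0.0879  0.6612  1.5766 -0.      0.9038 -0.916 ]
1 [0.5174 0.0457 0.1   ] [-0.1401  0.4764  1.5896 -0.      1.0756 -1.5664]
1 [0.5174 0.0457 0.006 ] [-0.1401  0.6221  1.6778 -0.      0.8417 -1.5664]
1 [0.5768 0.037  0.006 ] [-0.1406  0.689   1.5059 -0.      0.9466 -1.5669]
-1 [0.4258 0.1835 0.1   ] [ 0.1506  0.3974  1.7403 -0.      1.0039  2.4641]
-1 [0.4258 0.1835 0.006 ] [ 0.1506  0.5638  1.8348 -0.      0.7431  2.4641]
-1 [0.5499 0.0695 0.006 ] [-0.0879  0.6612  1.5766 -0.      0.9038  2.2256]
-1 [0.5174 0.0457 0.1   ] [-0.1401  0.4764  1.5896 -0.      1.0756  1.5752]
-1 [0.5174 0.0457 0.006 ] [-0.1401  0.6221  1.6778 -0.      0.8417  1.5752]
-1 [0.5768 0.037  0.006 ] [-0.1406  0.689   1.5059 -0.      0.9466  1.5747]
2 [ 0.5652 -0.1127] 0.48688216972579473
1 [ 0.413  -0.1933  0.1   ] [-0.6985  0.3866  1.7603 -0.      0.9947 -2.7562]
1 [ 0.413  -0.1933  0.006 ] [-0.6985  
[... 243 characters left out ...]
.7154 -0.      0.8184 -1.8647]
1 [ 0.5551 -0.1113  0.006 ] [-0.4069  0.675   1.5415 -0.      0.9252 -1.8332]
-1 [ 0.413  -0.1933  0.1   ] [-0.6985  0.3866  1.7603 -0.      0.9947  0.3854]
-1 [ 0.413  -0.1933  0.006 ] [-0.6985  0.5562  1.8559 -0.      0.7295  0.3854]
-1 [ 0.5209 -0.1362  0.006 ] [-0.4758  0.643   1.6232 -0.      0.8753  0.6081]
-1 [ 0.4957 -0.1026  0.1   ] [-0.4384  0.4576  1.626  -0.      1.058   1.2769]
-1 [ 0.4957 -0.1026  0.006 ] [-0.4384  0.6078  1.7154 -0.      0.8184  1.2769]
-1 [ 0.5551 -0.1113  0.006 ] [-0.4069  0.675   1.5415 -0.      0.9252  1.3084]
bottle [ 0.6317 -0.3813  0.    ] pen [ 0.4772 -0.333   0.    ] box [0.3914 0.2829 0.015 ] vial [0.6797 0.3369 0.02  ]
```

Run:
```python
from h import *
P=L-.04*ax;th=ang(d1,P);q=quat(th,1)
manip.grip(.036,10)
manip.goto(tcp(d1,th,.02,.12),q)
manip.move_linear(tcp(d1,th,.02,Z),max_speed=.1)
s=manip.sense();print(s["clock"],s["ee_pos"],s["wrist_force"],s["grip_width"])
cv2.imwrite("pics/w1.png",manip.capture("wrist")[:,:,::-1]);cv2.imwrite("pics/t1.png",manip.capture("top")[:,:,::-1])
```

```text
3.725 [0.426  0.1836 0.0064] [-0.2826 -0.0388  0.0454] 0.03582351845720217
```

View pics/w1.png

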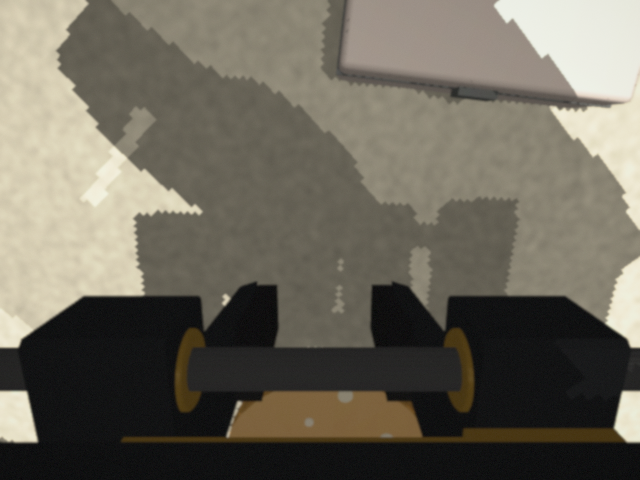

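View pics/t1.png

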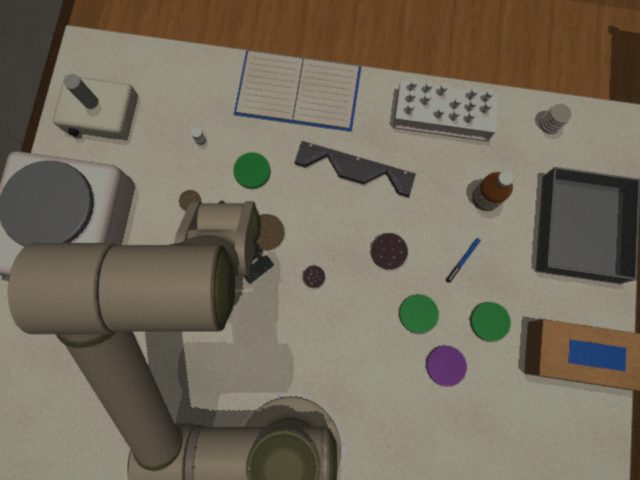

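The wrist view shows the amber dish (about columns 230–422) centred between the fingertips (about column 325). Pushing the first leg.

Run:
```python
from h import *
P=L-.04*ax;th=ang(d1,P)
manip.move_linear(tcp(P,th,0),max_speed=.05)
s=manip.sense();print(s["clock"],s["ee_pos"],s["wrist_force"])
manip.move_linear(tcp(P,th,.03),max_speed=.08)
manip.move_linear(tcp(P,th,.03,.1),max_speed=.15)
q=quat(AX,1)
manip.goto(tcp(P,AX,.05,.1),q)
s=manip.sense();print(s["clock"],s["ee_pos"])
cv2.imwrite("pics/t2.png",manip.capture("top")[:,:,::-1]);cv2.imwrite("pics/s2.png",manip.capture("side")[:,:,::-1])
```

```text
7.3417 [0.5499 0.0695 0.006 ] [-0.0941  0.4651  0.1546]
9.3333 [0.4878 0.05   0.0995]
```

View pics/t2.png

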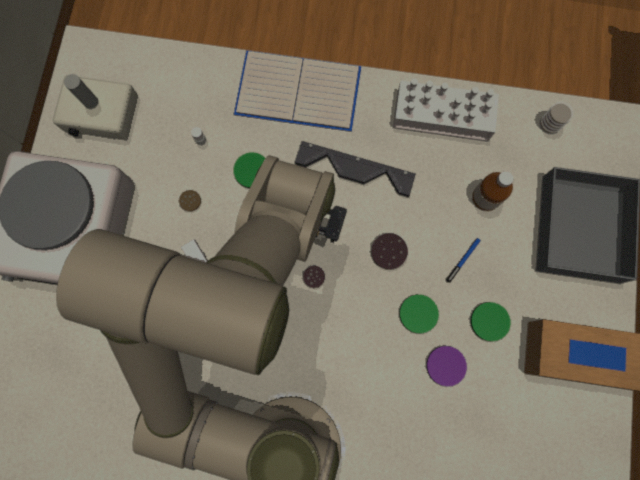

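View pics/s2.png

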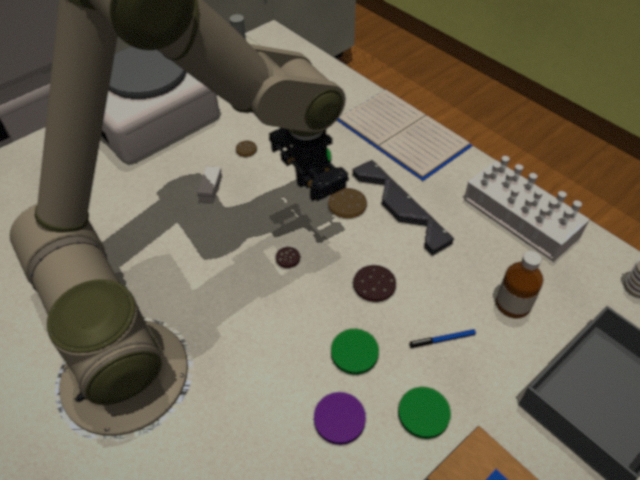

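In the side view the amber dish is at about (347,203), in front of the left bay; small_dish_1 hasn't moved. Next is the second leg along the bay axis, in fine steps with force monitoring near home.

```bash
cat >> h.py <<'E'
def home(S,sg):
    q=quat(AX,sg);P=S-.04*ax
    manip.move_linear(tcp(P,AX,.03,Z),max_speed=.15)
    print("expected px side",proj("side",[*P,.008]))
    manip.move_linear(tcp(S,AX,.008),max_speed=.04)
    f0=manip.sense()["wrist_force"]
    n=np.array([*ax,0]);b=.008
    while b>-.009:
        b-=.001;manip.move_linear(tcp(S,AX,b),max_speed=.02)
        s=manip.sense();F=s["wrist_force"]@n
        print(round(b,4),np.round(s["ee_pos"],4),s["wrist_force"],round(F,2))
        if F<-6: break
    cv2.imwrite(f"pics/home{sg}_side.png",manip.capture("side")[:,:,::-1]);cv2.imwrite(f"pics/home{sg}_top.png",manip.capture("top")[:,:,::-1])
    manip.sleep(.3);print(manip.sense()["clock"])
E
python3 - <<'E'
from h import *
home(L,1)
E
```

```text
expected px side [347.1084 201.7486]
0.007 [0.5699 0.038  0.006 ] [ 0.4623 -0.6015  0.0059] 0.54
0.006 [0.571  0.0379 0.006 ] [0.3034 0.2575 0.3182] 0.26
0.005 [0.572  0.0377 0.006 ] [-0.0521  0.454  -0.642 ] -0.12
0.004 [0.5729 0.0376 0.006 ] [ 0.8067 -0.7806 -0.0786] 0.91
0.003 [0.5739 0.0374 0.006 ] [ 0.7822 -0.179   1.23  ] 0.8
0.002 [0.5749 0.0373 0.006 ] [ 1.1761 -0.3585 -0.1481] 1.22
0.001 [0.5759 0.0372 0.006 ] [ 0.4703  0.6209 -0.2661] 0.38
0.0 [0.5769 0.037  0.006 ] [-0.0732 -0.2541  0.0182] -0.04
-0.001 [0.5779 0.0369 0.006 ] [-0.3459 -0.1129  0.4065] -0.33
-0.002 [0.5785 0.0369 0.0059] [-2.1153  1.1156  0.9936] -2.25
-0.003 [0.5788 0.0369 0.0058] [-5.2416  0.9109  3.5072] -5.32
-0.004 [0.579  0.0369 0.0058] [-8.3036  2.6973  4.5064] -8.61
15.325
```

View pics/home1_side.png

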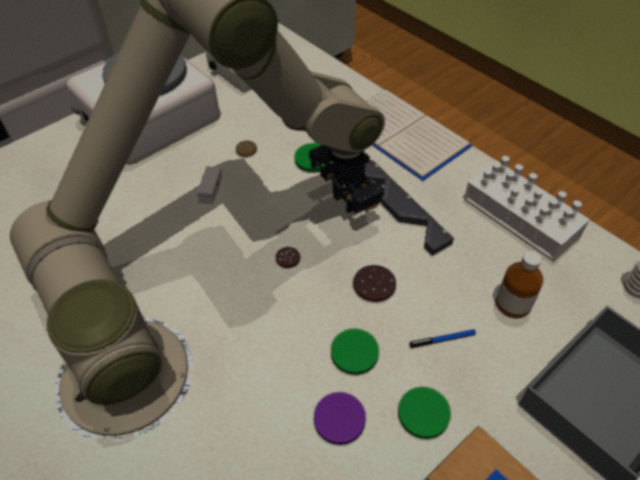

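The dish stopped solidly (8.6 N) within 2 mm of the predicted home position. Backing off and setting up for dish 2.

Run:
```python
from h import *
manip.move_linear(tcp(L,AX,.04),max_speed=.08)
manip.move_linear(tcp(L,AX,.04,.15),max_speed=.2)
P=Rr-.04*ax;th=ang(d2,P);q=quat(th,-1)
manip.goto(tcp(d2,th,.02,.15),q)
a=manip.capture("top");cv2.imwrite("pics/t3.png",a[:,:,::-1])
manip.move_linear(tcp(d2,th,.02,Z),max_speed=.15)
cv2.imwrite("pics/w3.png",manip.capture("wrist")[:,:,::-1]);print(manip.sense()["clock"])
```

```text
19.8
```

View pics/t3.png

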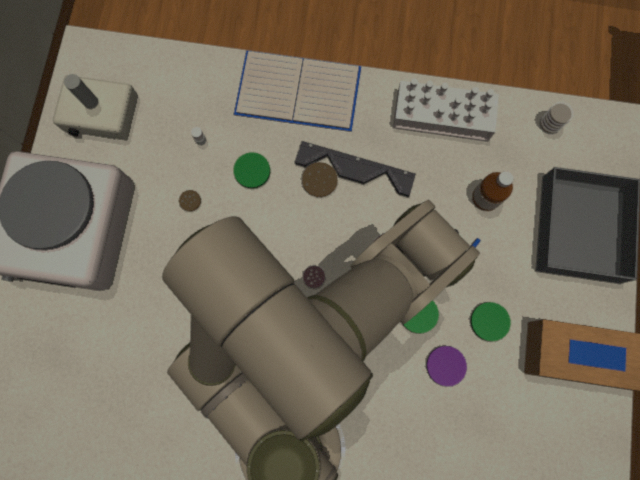

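View pics/w3.png

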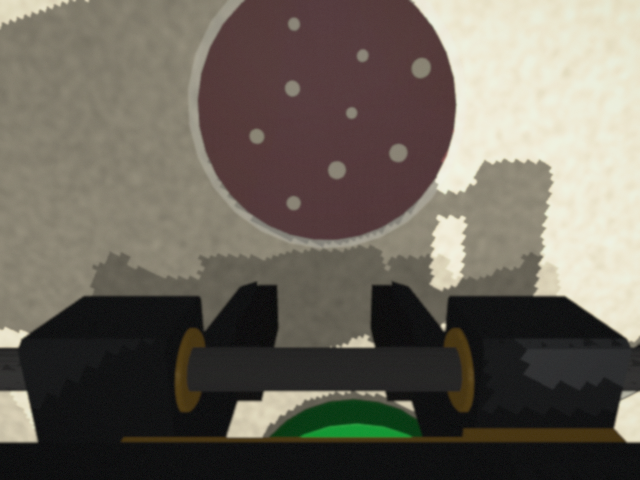

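The top view shows the amber dish seated in the left bay at (320,180). The wrist view shows the dark-red dish centred on the fingers (column about 326 against 325); the green look-alike is behind the hand and untouched. Pushing dish 2.

Run:
```python
from h import *
P=Rr-.04*ax;th=ang(d2,P)
manip.move_linear(tcp(P,th,0),max_speed=.05)
manip.move_linear(tcp(P,th,.03),max_speed=.08)
manip.move_linear(tcp(P,th,.03,.1),max_speed=.15)
manip.goto(tcp(P,AX,.03,.1),quat(AX,-1))
manip.move_linear(tcp(P,AX,.03,Z),max_speed=.15)
cv2.imwrite("pics/w4.png",manip.capture("wrist")[:,:,::-1]);print(manip.sense()["clock"])
```

```text
25.2333
```

View pics/w4.png

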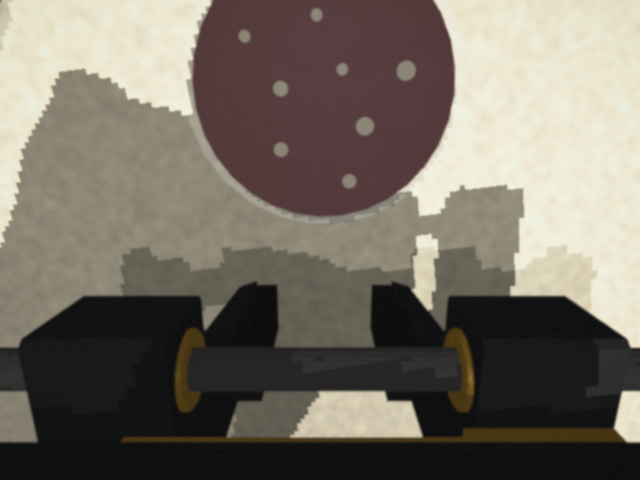

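The wrist view shows the dish still centred (about column 324), so I'm pushing home.

Run:
```python
from h import *
home(Rr,-1)
cv2.imwrite("pics/w5.png",manip.capture("wrist")[:,:,::-1])
```

```text
expected px side [387.9695 244.9897]
0.007 [ 0.5482 -0.1103  0.006 ] [-0.1053 -0.1412 -0.1196] -0.08
0.006 [ 0.5492 -0.1104  0.006 ] [ 0.4877 -0.1924  0.9581] 0.51
0.005 [ 0.5502 -0.1106  0.006 ] [-0.6113 -0.3977 -0.3645] -0.55
0.004 [ 0.5513 -0.1107  0.006 ] [0.1425 0.2651 0.6661] 0.1
0.003 [ 0.5522 -0.1109  0.006 ] [-0.4903 -0.8841  0.5898] -0.36
0.002 [ 0.5532 -0.111   0.006 ] [0.1404 1.3247 0.2082] -0.05
0.001 [ 0.5542 -0.1111  0.006 ] [ 0.3136  0.5555 -0.3907] 0.23
0.0 [ 0.5552 -0.1113  0.006 ] [ 0.1224  0.0807 -0.399 ] 0.11
-0.001 [ 0.5562 -0.1114  0.006 ] [ 0.1178 -0.5481  0.1693] 0.2
-0.002 [ 0.5568 -0.1114  0.0059] [-1.2857  0.6364  0.6419] -1.36
-0.003 [ 0.557  -0.1113  0.0059] [-6.0451  1.1053  3.2282] -6.14
30.3333
```

View pics/w5.png

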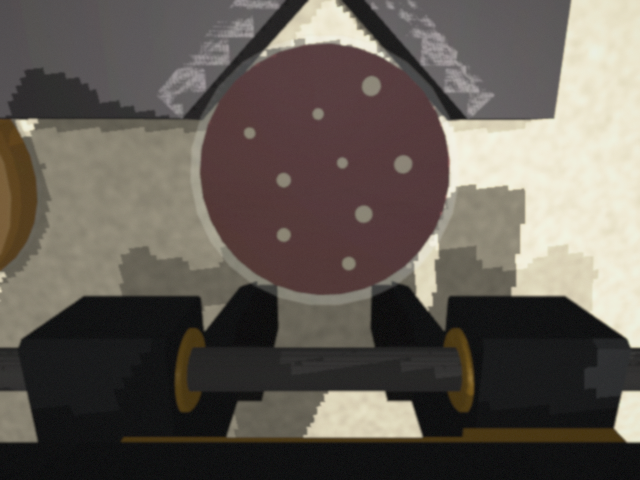

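The wrist view shows the red dish touching both walls of the V, with its apex at about column 325. I'll retreat, get the hand clear, and check with all cameras.

Run:
```python
from h import *
manip.move_linear(tcp(Rr,AX,.04),max_speed=.08)
manip.move_linear(tcp(Rr,AX,.04,.2),max_speed=.2)
manip.goto(np.array([.40,-.05,.33]),quat(AX,-1))
s=manip.sense();print(s["clock"],s["ee_pos"],s["wrist_force"])
w=manip.capture("wrist");cv2.imwrite("pics/w6.png",w[:,:,::-1])
q0=[0.89,0.381,1.297,0,1.464,-0.215];manip.set_joints(q0)
for n in("top","side"): cv2.imwrite(f"pics/{n}9.png",manip.capture(n)[:,:,::-1])
print(manip.sense()["clock"])
for n in("top","side"):
    im=cv2.imread(f"pics/{n}9.png");im0=cv2.imread(f"pics/{n}0.png")
    o=(270,120) if n=="top" else(320,130)
    cv2.imwrite(f"pics/c9{n}.png",cv2.resize(im[o[1]:o[1]+130,o[0]:o[0]+160],None,fx=5,fy=4.5,interpolation=cv2.INTER_CUBIC))
    d=cv2.absdiff(im,im0).max(2)>30;d=cv2.morphologyEx(d.astype(np.uint8),cv2.MORPH_OPEN,np.ones((2,2)))
    k,l,st,_=cv2.connectedComponentsWithStats(d);print(n,[list(map(int,x)) for x in st[1:] if x[4]>15])
    lo,hi=(im[:,:,2]>0),None
    hsv=cv2.cvtColor(im,cv2.COLOR_BGR2HSV)
    m=((hsv[:,:,1]>70)&(hsv[:,:,2]<115)&((hsv[:,:,0]<25)|(hsv[:,:,0]>165))).astype(np.uint8)
    m=cv2.morphologyEx(m,cv2.MORPH_CLOSE,np.ones((3,3)));k,l,st,_=cv2.connectedComponentsWithStats(m)
    for i in range(1,k):
        if 700<st[i,4]<1700:
            c=max(cv2.findContours((l==i).astype(np.uint8),0,1)[0],key=cv2.contourArea);e=cv2.fitEllipse(c)
            print(n,st[i],np.round(e[0],1),np.round(e[1],1),ray(n,*e[0],.008))
print(proj("top",[*L,.008]),proj("top",[*Rr,.008]))
```

```text
32.9417 [ 0.4004 -0.0503  0.3288] [ 0.5791 -0.6833 -0.7536]
35.1417
top [[302, 163, 37, 36, 1045], [360, 180, 38, 36, 1076], [248, 215, 38, 37, 1103], [371, 234, 38, 37, 1136], [18, 260, 12, 11, 76], [50, 286, 9, 6, 32], [61, 292, 11, 8, 39], [46, 299, 4, 5, 17]]
top [302 163  35  34 960] [319.3 179.2] [33.6 34.6] [0.6283 0.0309 0.008 ]
top [362 180  34  34 823] [378.2 196.7] [32.1 33. ] [ 0.6055 -0.117   0.008 ]
top [  49  388   83   90 1297] [ 93.4 431.3] [31.2 93.9] [-0.0251  0.4372  0.008 ]
side [[82, 44, 5, 6, 23], [83, 59, 4, 7, 17], [79, 85, 7, 11, 50], [68, 86, 18, 19, 138], [343, 182, 41, 31, 979], [262, 188, 41, 32, 1020], [383, 223, 43, 34, 1178], [353, 265, 45, 39, 1394]]
side [   0    0   69   29 1350] [26.9 11.8] [28.2 73.6] [0.4053 1.2874 0.008 ]
side [344 180  38  31 904] [362.5 194.9] [29.3 37.4] [0.627  0.0275 0.008 ]
side [384 221  40  33 993] [403.5 237.5] [31.3 38.6] [ 0.6043 -0.1206  0.008 ]
side [ 503  262   40   38 1112] [522.5 280.9] [34.6 39.9] [ 0.6981 -0.3584  0.008 ]
[319.5923 179.9002] [378.7794 197.0763]
```

View pics/w6.png

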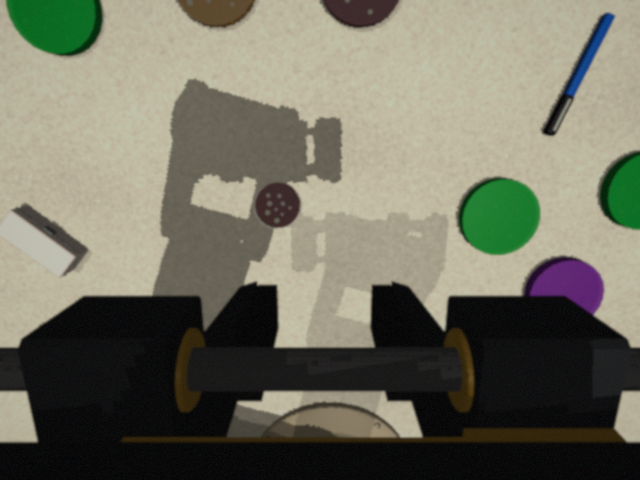

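View pics/c9top.png

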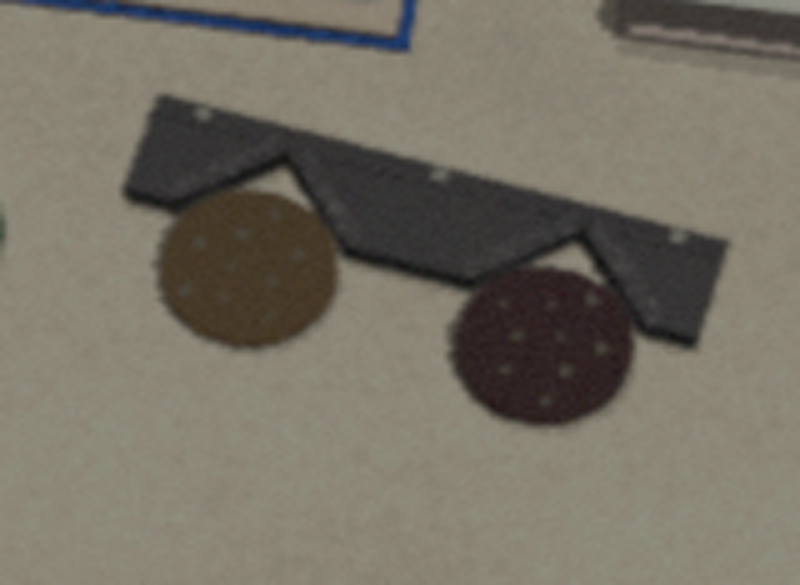

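View pics/side9.png

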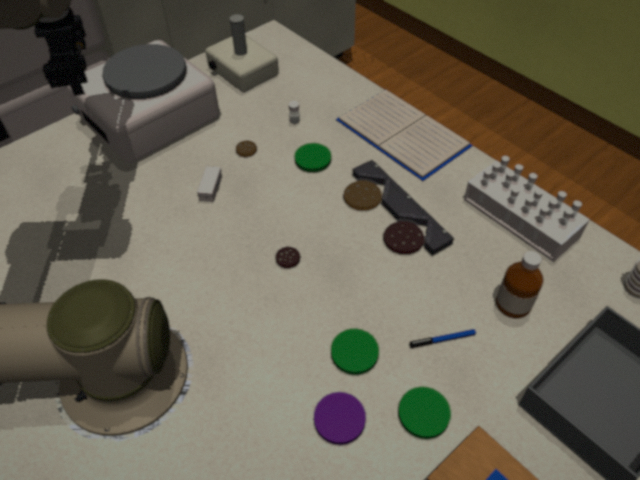

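The amber dish is at top (319,179) and the red at (378,197). Both touch both walls of their bays. The differences from the first pictures are only those two dishes and the arm. Handing in.

```bash
python3 -c "
from workcell import manip
s=manip.sense();print(s['clock'],s['wrist_force']);print(manip.hand_in())"
```

```text
35.1417 [0.19489672 0.80800175 0.02510822]
the job is handed in; nothing more can be done
None
```

Both large dishes are home in the rail: the amber one (large_dish_1) in the left bay and the dark-red one (large_dish_2) in the right. I handed the job in at about 35 s of the 72 s. It reported no verdict.

**How:** I used two fingertips as a narrow cradle and pushed each dish to a point 40 mm short of its seat. I then pushed it along the bay axis until it stopped firmly, at 8.6 N for the amber dish and 6.1 N for the red. Both stopped within about 2 mm of the predicted position.

**Last checks:**
- **Position:** in the top and side cameras the dish centres are within about 2.5 mm of the computed seats, and the close top view shows each dish touching both bay walls.
- **Bystanders:** comparing the start and end pictures, only the two large dishes and the arm itself changed. The small dishes, pen, bottle, vial, slide box and green and purple look-alikes did not move.
- **Hand:** it is back at the start pose, clear of everything.

**Disagreements:** the top and side cameras differ by up to about 5 mm on the same points. The triangulated heights also came out about 4–9 mm below the stated heights (rail top near 17 mm instead of 22 mm). I averaged the views for the pushes and relied on the contact stop for the final fit. I did not measure tilt or underside height directly.

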